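# Clamp the sample jar in the shaker until the torque handle clicks

### The job

One of the jar shaker's two stations holds a soil sample jar, the other only the grey adaptor ring. Turn the clamp handle over the jar clockwise (as seen from above) until the pad is down on the cap and the handle's torque clutch clicks, then stop and let go: one click is enough, more than five is bad practice. Leave the empty station's handle, the adaptor ring and the spare jars beside the shaker as they are.

Things in the scene. Friction and masses are not known exactly. Their poses are not given: they have to be found in the camera images.
- jar: A closed sample jar with a ribbed blue screw cap and dark soil behind a paper label: frosted body 66 mm diameter, cap 72 mm diameter, 90 mm tall in all. Origin at the centre of its underside, z up. It stands in one of the two seats of the shaker, which one changes from run to run; it is the jar to be clamped.
- adaptor: Loose grey plastic reducer ring, 66 mm outside and 46 mm inside diameter, 24 mm tall, kept in the seat of whichever station has no jar. Origin at the centre of its underside.
- shaker: Two-station jar shaker, fixed, place and yaw vary: white housing 280 (x) by 400 mm (y), x -160..120 about the origin, on the bench under mid portal; x to the rear, y to station 1. Three posts carry an aluminium beam along y, 42 by 400 mm, top at 229 mm; on it a brass nut (36 mm dia, top 236 mm) under each handle's hub. Nothing stands beside or above the clamp handles.
- station_1 (a point): Centre of the floor of jar seat 1 (black ring, rim 12 mm high), on its upright clamp axis, at y = +90 mm of the shaker, 85 mm above the bench.
- plunger_1: Round pressure pad at the foot of clamp screw 1, 44 mm diameter, 12 mm thick; origin at the centre of its underside. Starts 3 to 11 mm above the height of the jar's cap (175 mm). Feeds down 2 mm per radian of clockwise turn seen from above (anticlockwise raises it); the handle comes down with it. Self-locking: stays where left.
- hub_1 (a point): On the axis of clamp handle 1, mid height of its arms. Black: hub 52 mm dia (14 mm below to 13 mm above this point, blue disc on top), two level arms in line, 14 wide, 15 high, with upright round ends 18 mm dia, 18 high; 128 mm end to end. Turns without end about the upright axis; any start angle. With the jar clamped this point is about 255 mm above the bench.
- lever_tip_1 (a point): Centre of the round end of one arm of handle 1 (the arm with a white line on top), 55 mm from hub_1; the other arm points the opposite way.
- clutch_1 (a joint): How far handle 1 has slipped clockwise past its screw, rad; 0 at start, 0.628 per click; slips clockwise only. Slip torque about 0.37 N m (8 to 15 N pushed at mid arm); running the screw free takes 0.20 N m or less (up to 5 N). Once the pad bears on the jar, torque rises within 0.5 to 1.2 rad of turn to the slip torque, then the handle jumps to the next notch and resistance drops to nothing.
- station_2 (a point): Centre of the floor of jar seat 2 (black ring, rim 12 mm high), on its upright clamp axis, at y = -90 mm of the shaker, 85 mm above the bench.
- plunger_2: Round pressure pad at the foot of clamp screw 2, 44 mm diameter, 12 mm thick; origin at the centre of its underside. Starts 3 to 11 mm above the height of the jar's cap (175 mm). Feeds down 2 mm per radian of clockwise turn seen from above (anticlockwise raises it); the handle comes down with it. Self-locking: stays where left.
- hub_2 (a point): On the axis of clamp handle 2, mid height of its arms. Black: hub 52 mm dia (14 mm below to 13 mm above this point, blue disc on top), two level arms in line, 14 wide, 15 high, with upright round ends 18 mm dia, 18 high; 128 mm end to end. Turns without end about the upright axis; any start angle. With the jar clamped this point is about 255 mm above the bench.
- lever_tip_2 (a point): Centre of the round end of one arm of handle 2 (the arm with a white line on top), 55 mm from hub_2; the other arm points the opposite way.
- clutch_2 (a joint): How far handle 2 has slipped clockwise past its screw, rad; 0 at start, 0.628 per click; slips clockwise only. Slip torque about 0.37 N m (8 to 15 N pushed at mid arm); running the screw free takes 0.20 N m or less (up to 5 N). Once the pad bears on the jar, torque rises within 0.5 to 1.2 rad of turn to the slip torque, then the handle jumps to the next notch and resistance drops to nothing.
- spare_jar_1: Bystander, same kind of jar standing on the bench beside the shaker. Origin at the centre of its underside, z up.
- spare_jar_2: Bystander, same kind of jar standing on the bench beside the shaker. Origin at the centre of its underside, z up.
Mind the look-alikes: they are no part of the job. Leave any pink, turquoise or yellow look-alike of the jar alone.

How it is judged:
On the way, in this order (a step that is already met when the one before it is completed fails the run):
1. the clamp pad over the jar is down on its cap (((horizontal distance between jar and station_1 below 0.02 m and contact force between plunger_1 and jar above 3 N) or (horizontal distance between jar and station_2 below 0.02 m and contact force between plunger_2 and jar above 3 N))), for 0.1 s.
2. that clamp's torque clutch has clicked (((horizontal distance between jar and station_1 below 0.02 m and contact force between plunger_1 and jar above 40 N and value of joint clutch_1 above 0.55 rad) or (horizontal distance between jar and station_2 below 0.02 m and contact force between plunger_2 and jar above 40 N and value of joint clutch_2 above 0.55 rad))), for 0.1 s.
At the end, for the whole second after the job is handed in: The jar stands still and upright (0.08 rad) in its seat, its clamp pad pressing with over 40 N; that handle's clutch has slipped one to five clicks (0.55 to 3.45 rad); the other handle's arm end, the adaptor and spare jars are within 30 mm of their starts (((horizontal distance between jar and station_1 below 0.02 m and contact force between plunger_1 and jar above 40 N and value of joint clutch_1 between 0.55 and 3.45 rad and distance of lever_tip_2 from where it was at the start of the episode below 0.03 m) or (horizontal distance between jar and station_2 below 0.02 m and contact force between plunger_2 and jar above 40 N and value of joint clutch_2 between 0.55 and 3.45 rad and distance of lever_tip_1 from where it was at the start of the episode below 0.03 m)) and angle between jar's own z axis and vertical below 0.08 rad and linear speed of jar below 0.02 m/s and distance of each of spare_jar_1, spare_jar_2, adaptor from where it was at the start of the episode below 0.03 m); the robot touches nothing.
It fails at once if the handle was ratcheted past five clicks (value of joint any of clutch_1, clutch_2 above 3.45 rad).
It fails at once if the empty station's clamp handle was turned (its arm end moved more than 30 mm) ((horizontal distance between jar and station_1 below 0.02 m and distance of lever_tip_2 from where it was at the start of the episode above 0.03 m) or (horizontal distance between jar and station_2 below 0.02 m and distance of lever_tip_1 from where it was at the start of the episode above 0.03 m)).
It fails at once if the jar was tipped or pulled out of its seat (angle between jar's own z axis and vertical above 0.3 rad or distance of jar from where it was at the start of the episode above 0.03 m).
It fails at once if something else on the bench was moved more than 30 mm (adaptor ring, spare jars) (distance of any of spare_jar_1, spare_jar_2, adaptor from where it was at the start of the episode above 0.03 m).
It also fails if it takes over 51 s, if anything falls off the work surface, if the arm or the gripper's body presses on something with over 40 N, if the wrist force passes 120 N, or if a joint passes its speed limit or range.

### The arm

A 6-joint arm with a two-finger parallel gripper is mounted at the origin on the work surface. World frame = base frame: x ahead of the robot, y to its left, z up, the work surface at z = 0. Lengths are in m, angles in rad, forces in N, time in s.
With the tool pointing down it reaches from about 0.35 to 0.775 m from the base axis. Payload 5.5 kg.
Tool frame: the origin (TCP) lies midway between the tips of the shut fingers; the grasp point (between the pads) lies grip_point_offset behind it (grip_point_offset is the distance from the TCP to the grasp point, in m); z points along the fingers, y is the direction in which the jaws open and shut (so a half turn about z gives the same grasp; the last joint's range is limited). The gripper opens to 85 mm and grips with 20 to 120 N. Pads are 22 mm wide; open, the fingers measure 114 mm over their backs; the gripper's body (76 mm by 85 mm) begins 54 mm behind the grasp point. The pads swing forward as they close: fully open they stand 13 mm farther back than shut.
Start: joints at [-1.267, 0.313, 0.046, 1.304, 0, 1.431], TCP at [0.247, -0.519, 0.231] pointing down, gripper open.
Joint ranges: [-2.76, 2.76], [-0.86, 1.69], [-1.03, 1.26], [-2.2, 2.34], [-1.47, 1.5], [-3.14, 3.14]. Speed limits (rad/s): [2.57, 2.57, 3.14, 3.14, 3.14, 3.14].

### API

Orientations are given as a unit quaternion [w, x, y, z].
In Python, from workcell import * gives the robot as it stands.
- The arm moves only by the tool send_rows, never from a script. Its argument "series" is one flat list of numbers, 7 for each row, row after row: the shift along the tool's x, y, z in cm, then the turn, a rotation vector about the tool's x, y, z in degrees, then the opening, from 0 (shut) to 1 (fully open). A call has 1 to 10 rows; each row is the pose to reach, as a shift and turn from the pose commanded when the call began, along the tool's axes at that moment; what a row does not reach only later rows make up. A row lasts 1/12 s, in which the tool goes at most 41.7 mm and 7.16 degrees, less where a joint would pass 70% of its speed; a pose out of reach is approached as far as the arm can. A call with a gripper value outside its range is refused whole. The fingers move at their own pace and stop on an object; "newtons" is the grip in N (left out, the last holds). Time passes only in rows, so rows that repeat a pose let the fingers close. It gives the time, the measured TCP pose, the force and the opening at its end, in the units of the state.
- get_state(): the state, without advancing time (a new reading comes with each control period).
- read_camera(name): name is "scene" or "top" or "wrist"; returns the picture (420x560x3 uint8, blue, green, red); there is no depth.
- camera_info(name): a dict with "K" (3x3 intrinsics, pixels), "xyz" and "attitude" of the camera in the world. Camera axes: x right, y down, z forward; pixel columns grow to the right and rows downward; lengths in m; the calibration is good to about 2 mm. A picture is of the moment at which its call begins: read the wrist's pose just before it. camera_info takes no time and is no camera call; for the wrist camera it gives the pose at the moment of the call.
- hand_in(): hands the job in, once; it reports no verdict.
Trained networks look in the newest picture that a camera, given by its name, has taken for a name from the list of things; names that differ only in an ending like _2 or _b are one class to them, and where a whole thing is asked for, a point or a joint stands for the part that bears it (a point fixed in the world has none). Each returns a list of dicts, best first, with "p" (0 to 1); they miss things now and then, are a little off and sometimes report something else, mostly with a low value. They report only what shows in the picture. A call takes as long as a camera call. They do not tell look-alikes from the thing itself.
- silhouettes(camera, label): "pixels" (420x560 bool, what is visible of it) and "box" ([left, top, width, height] in pixels, round what is visible of it).
The state is a dict: "clock": time; "joint_pos": joint angles; "qvel": joint speeds; "tau": joint torques, N m; "tcp_pos": TCP position; "orientation": TCP orientation; "wrist_force": force on the tool from outside, world axes, zero at the start; "ft_torque": the same for the moment, N m; "finger_gap": finger opening in m.
Only numpy, scipy, OpenCV 4.12 (cv2) and the standard library are available. Lean on these libraries where they do the work, as an engineer would, in place of code of your own. Each camera call takes 0.05 s, during which the arm holds its last target. There are 200 camera calls.

## Working session

There is one attempt and no reset: what is moved stays moved. The work goes in short steps, Python scripts to look and compute and a tool call to move; the robot and the scene stay as the last step left them, time stands still between calls to the robot, and variables do not carry over. Pictures are saved under pics/ and viewed, about 8 in all and at most 12, crops included, and the job is handed in when it is done.

Besides the shell and the picture viewer there is one more tool, called after "Emit:" by a JSON object that holds its "api" and its "payload". send_rows: Moves the arm, as the interface text tells. Its arguments: {"type":"object","properties":{"series":{"type":"array"},"newtons":{"type":"number"}},"required":["series"]}

```bash
mkdir -p pics; ls; cat > h.py <<'E'
from workcell import *
import numpy as np, cv2
from scipy.spatial.transform import Rotation as R
def Rq(q): return R.from_quat([q[1],q[2],q[3],q[0]])
def cam(n):
    c=camera_info(n); K=np.array(c["K"]); a=np.array(c["attitude"],float)
    return K,np.array(c["xyz"]),(Rq(a).as_matrix() if a.size==4 else a)
def atz(n,u,v,z,c=None):
    K,p,M=c or cam(n); d=M@np.linalg.inv(K)@np.array([u,v,1.]); return p+d*(z-p[2])/d[2]
def proj(n,X,c=None):
    K,p,M=c or cam(n); x=K@(M.T@(np.array(X)-p)); return x[:2]/x[2]
E
python3 - <<'E'
from h import *
for n in ["scene","top"]:
    im=read_camera(n); cv2.imwrite(f"pics/{n}0.png",im)
    print(n,camera_info(n))
    for l in ["hub_1","lever_tip_1","jar","adaptor","shaker"]:
        for r in silhouettes(n,l)[:6]: 
            m=r["pixels"]; ys,xs=np.nonzero(m); print(l,round(r["p"],2),r["box"],xs.mean().round(1),ys.mean().round(1))
print(get_state())
E
```

```text
pics
scene {'K': array([[404.71031809,   0.        , 282.00830646],
       [  0.        , 404.71031809, 207.49207873],
       [  0.        ,   0.        ,   1.        ]]), 'xyz': array([ 1.0939334 , -0.20322683,  0.75314587]), 'attitude': array([-0.34017621,  0.77160246,  0.48871047, -0.22376746])}
hub_1 0.87 [269.0, 176.0, 60.3, 30.3] 300.0 192.5
hub_1 0.61 [195.3, 192.7, 29.3, 65.7] 207.6 224.6
lever_tip_1 0.8 [191.0, 191.3, 29.2, 55.8] 206.5 220.8
lever_tip_1 0.72 [281.3, 218.6, 37.2, 45.8] 299.5 244.1
lever_tip_1 0.65 [267.6, 176.6, 64.7, 33.0] 299.6 192.9
jar 0.91 [343.8, 183.3, 26.5, 39.5] 357.6 200.7
jar 0.9 [402.1, 208.7, 36.3, 46.1] 420.5 231.5
jar 0.81 [281.3, 221.5, 36.7, 45.9] 299.6 244.5
jar 0.63 [288.9, 168.9, 27.2, 14.1] 302.6 174.6
jar 0.55 [381.2, 251.0, 39.3, 47.7] 400.8 272.3
adaptor 0.89 [201.3, 262.1, 34.0, 29.1] 217.6 277.0
shaker 0.9 [146.1, 178.8, 223.5, 192.7] 255.9 273.1
top {'K': array([[425.66347789,   0.        , 287.25623568],
       [  0.        , 425.66347789, 205.01936152],
       [  0.        ,   0.        ,   1.        ]]), 'xyz': array([0.43950221,
[... 586 characters left out ...]
18.4] 307.3 194.7
{'clock': 0.6, 'joint_pos': array([-1.26660224e+00,  3.13150555e-01,  4.60855879e-02,  1.30358702e+00,
       -3.24571617e-05,  1.43122069e+00]), 'qvel': array([ 0.00028881, -0.0009348 ,  0.00127604, -0.00047936, -0.00025483,
        0.00151082]), 'tau': array([-1.21338722e-03, -4.80152357e+01,  2.98663706e+01,  3.33571179e-04,
       -9.41774897e-05,  9.87852466e-07]), 'tcp_pos': array([ 0.24688116, -0.51934428,  0.23134543]), 'orientation': array([ 7.32605003e-05,  9.75484381e-01,  2.20068664e-01, -1.02400399e-05]), 'wrist_force': array([ 0.34903104, -0.42057851,  0.14104266]), 'ft_torque': array([-0.00617679, -0.00753176,  0.02145013]), 'finger_gap': 0.08538076735380477}
```

```bash
python3 -c "
import cv2,numpy as np
a=cv2.imread('pics/scene0.png');b=cv2.imread('pics/top0.png')
cv2.imwrite('pics/a.png',cv2.resize(np.vstack([a,b]),None,fx=.71,fy=.71))"
```

```text
(no output)
```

View pics/top0.png

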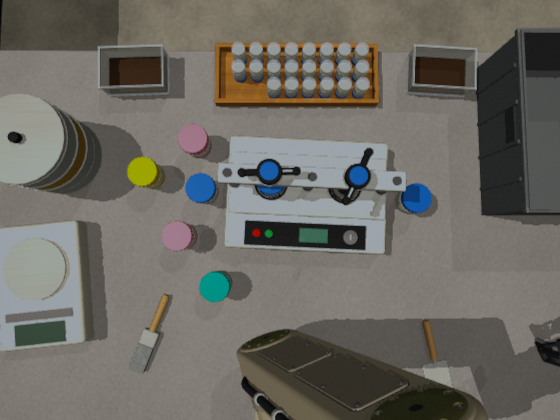

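View pics/scene0.png

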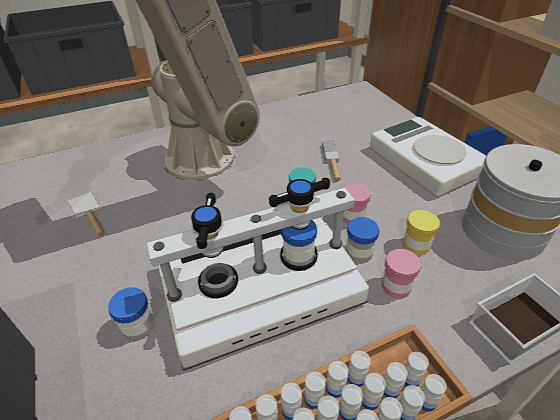

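The top view shows the jar under the left handle at (269,172), which is station 1. That handle's arms lie roughly along the image horizontal. The right handle at (357,176) stands over the empty adaptor seat. The scene view agrees: jar at (300,244) with its handle at (300,190), adaptor at (218,278). Next I triangulate the hub disc.

```bash
python3 - <<'E'
from h import *
from scipy.optimize import least_squares
def disc(f,u,v,r=14):
    im=cv2.imread(f); h=cv2.cvtColor(im,cv2.COLOR_BGR2HSV)
    m=((h[...,0]>98)&(h[...,0]<125)&(h[...,1]>150)&(h[...,2]>60)).astype(np.uint8)
    n,l,s,c=cv2.connectedComponentsWithStats(m)
    for i in range(1,n):
        if np.hypot(*(c[i]-[u,v]))<r and s[i,4]>20: print(f,s[i],c[i])
    i=min(range(1,n),key=lambda i:np.hypot(*(c[i]-[u,v]))+(99 if s[i,4]<40 else 0)); return c[i]
P=[]
for a,b in (((269,171),(300,186)),((357,175),(206,214))):
    t=disc("pics/top0.png",*a); s=disc("pics/scene0.png",*b)
    f=lambda X: np.r_[proj("top",X)-t,proj("scene",X)-s]
    r=least_squares(f,[.5,.1,.27]); print(r.x,r.fun); P.append(r.x)
d=P[0]-P[1]; print("shaker y dir",np.degrees(np.arctan2(d[1],d[0]))-90,np.linalg.norm(d[:2]))
# arm angle from top
s=silhouettes("top","hub_1")
im=cv2.imread("pics/top0.png")
cv2.imwrite("pics/crop.png",cv2.resize(im[145:200,210:390],None,fx=4.4,fy=4.4,interpolation=cv2.INTER_CUBIC))
z=P[0][2]-.013
for uv in ((243,172.5),(296,171)): print(atz("top",*uv,z))
import workcell; print(grip_point_offset if 'grip_point_offset' in dir(workcell) else [x for x in dir(workcell) if x[0]!='_'])
print(camera_info("wrist"))
E
```

```text
pics/top0.png [259 161  20  20 309] [268.54368932 170.44012945]
pics/scene0.png [290 180  21  14 218] [299.94954128 186.44954128]
[0.57437703 0.06860055 0.27886456] [-0.12215093 -0.05329969 -0.12384654  0.01166447]
pics/top0.png [349 166  19  20 301] [358.10299003 175.20930233]
pics/scene0.png [194 207  23  15 269] [204.94052045 213.77695167]
[ 0.56480716 -0.11175776  0.27433242] [ 0.15298207  0.04338944  0.13703445 -0.00076563]
shaker y dir -3.0372852256596303 0.18061202689307185
[0.57226522 0.12037197 0.26586456]
[0.57507478 0.01308854 0.26586456]
0.0187
{'K': array([[340.69440209,   0.        , 282.63734167],
       [  0.        , 340.69440209, 212.00409476],
       [  0.        ,   0.        ,   1.        ]]), 'xyz': array([ 0.3175293 , -0.48438247,  0.37297372]), 'attitude': array([ 0.13003853,  0.83508996, -0.52816581, -0.08219251])}
```

View pics/crop.png

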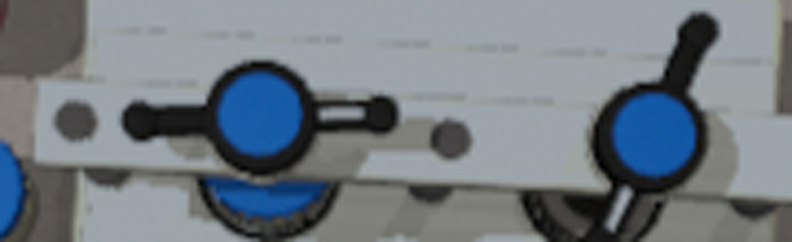

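Emit:
{"api": "send_rows", "payload": {"series": [0,0,-12,0,0,-22,1,0,0,-12,0,0,-22,1,0,0,-12,0,0,-22,1,54.8,-39,-12,0,0,-71,1,54.8,-39,-12,0,0,-71,1,54.8,-39,-12,0,0,-71,1,54.8,-39,-12,0,0,-71,1,54.8,-39,-12,0,0,-71,1,54.8,-39,-12,0,0,-71,1,54.8,-39,-12,0,0,-71,1]}}

```text
clock: 1.48
tcp_pos: [0.3894, -0.2627, 0.3516]
orientation: [0.0, 0.664, 0.748, -0.0]
wrist_force: [0.6, -0.6, -0.8]
finger_gap: 0.0856
```

```bash
cat >> h.py <<'E'
def go(T,yaw=None):
    s=get_state(); M=Rq(s["orientation"]).as_matrix(); y=np.degrees(np.arctan2(M[1,0],M[0,0]))
    print("t",round(s["clock"],2),"tcp",s["tcp_pos"].round(4),"yaw_x",y.round(1),"j",np.degrees(s["joint_pos"]).round(1),"F",s["wrist_force"].round(1),"M",s["ft_torque"].round(3))
    print("tilt",np.degrees(np.arccos(-M[2,2])).round(2),"cm",(100*M.T@(np.array(T)-s["tcp_pos"])).round(2), "turn",None if yaw is None else round(-(yaw-y),1))
E
python3 -c "
from h import *
go([.574,.0686,.351],241.8)"
```

```text
t 1.48 tcp [ 0.3894 -0.2627  0.3516] yaw_x 96.7 j [-43.8   5.7   4.   88.2   0.   39.4] F [ 0.6 -0.6 -0.8] M [-0.032 -0.047 -0.001]
tilt 0.05 cm [30.73 22.23  0.05] turn -145.1
```

Emit:
{"api": "send_rows", "payload": {"series": [30.7,22.2,0,0,0,-71,1,30.7,22.2,0,0,0,-71,1,30.7,22.2,0,0,0,-71,1,30.7,22.2,0,0,0,-71,1,30.7,22.2,0,0,0,-71,1,30.7,22.2,0,0,0,-71,1,30.7,22.2,0,0,0,-71,1,30.7,22.2,0,0,0,-71,1,30.7,22.2,0,0,0,-71,1,30.7,22.2,0,0,0,-71,1]}}

```text
clock: 2.32
tcp_pos: [0.5773, 0.071, 0.3499]
orientation: [-0.0, 0.104, 0.995, 0.001]
wrist_force: [-1.1, -0.6, -0.3]
finger_gap: 0.0854
```

```bash
python3 -c "
from h import *
go([.574,.0686,.351],241.8)
im=read_camera('wrist');cv2.imwrite('pics/w1.png',im)
c=cam('wrist');print(proj('wrist',[.574,.0686,.279],c))
"
```

```text
t 2.32 tcp [0.5773 0.071  0.3499] yaw_x 168.1 j [-1.  18.9 20.5 91.6  0.1 10.9] F [-1.1 -0.6 -0.3] M [-0.064  0.131 -0.001]
tilt 0.12 cm [ 0.27 -0.3  -0.11] turn -73.7
[278.59684787 223.16502675]
```

View pics/w1.png

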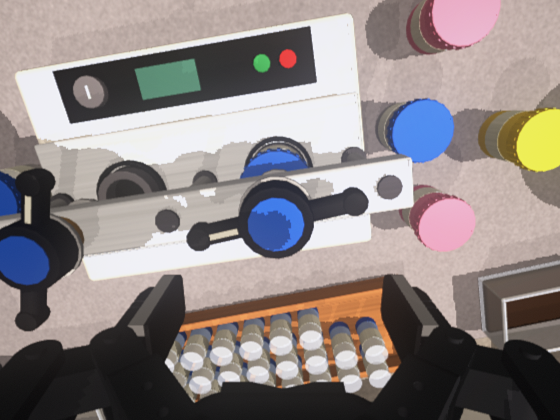

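The wrist view confirms the hub disc at about (276,222), against a prediction of (279,223). Handle 1 is over the capped jar, with the fingers clear.

Emit:
{"api": "send_rows", "payload": {"series": [0.3,-0.3,0,0,0,-71.6,1,0.3,-0.3,0,0,0,-71.6,1,0.3,-0.3,0,0,0,-71.6,1,0.3,-0.3,0,0,0,-71.6,1,0.3,-0.3,0,0,0,-71.6,1,0.3,-0.3,0,0,0,-71.6,1,0.3,-0.3,0,0,0,-71.6,1,0.3,-0.3,0,0,0,-71.6,1,0.3,-0.3,0,0,0,-71.6,1,0.3,-0.3,0,0,0,-71.6,1]}}

```text
clock: 3.2
tcp_pos: [0.5711, 0.0621, 0.3516]
orientation: [-0.0, -0.494, 0.87, -0.0]
wrist_force: [-0.2, 0.5, 0.2]
finger_gap: 0.0852
```

```bash
python3 -c "
from h import *
go([.574,.0686,.235],241.8)
"
```

```text
t 3.2 tcp [0.5711 0.0621 0.3516] yaw_x -120.8 j [ -1.8  18.1  19.6  91.5  -0.  -60.9] F [-0.2  0.5  0.2] M [ 0.036 -0.021 -0.012]
tilt 0.03 cm [-0.71  0.09 11.66] turn -362.6
```

Emit:
{"api": "send_rows", "payload": {"series": [-0.7,0.1,4,0,0,0,1,-0.7,0.1,8,0,0,0,1,-0.7,0.1,10,0,0,0,1,-0.7,0.1,11.6,0,0,0,1,-0.7,0.1,11.6,0,0,0,1,-0.7,0.1,11.6,0,0,0,1]}}

```text
clock: 3.7
tcp_pos: [0.5735, 0.0688, 0.235]
orientation: [-0.001, -0.492, 0.871, 0.0]
wrist_force: [-0.4, -0.2, 0.6]
finger_gap: 0.0852
```

```bash
python3 -c "
from h import *
go([.574,.0686,.235],241.8)
im=read_camera('scene');cv2.imwrite('pics/s2.png',cv2.resize(im[110:270,180:400],None,fx=3.5,fy=3.5))
"
```

```text
t 3.7 tcp [0.5735 0.0688 0.235 ] yaw_x -121.1 j [ -1.1  18.3   3.6  75.4  -0.  -60. ] F [-0.4 -0.2  0.6] M [ 0.006  0.03  -0.016]
tilt 0.1 cm [-0.   -0.06  0.  ] turn -362.9
```

View pics/s2.png

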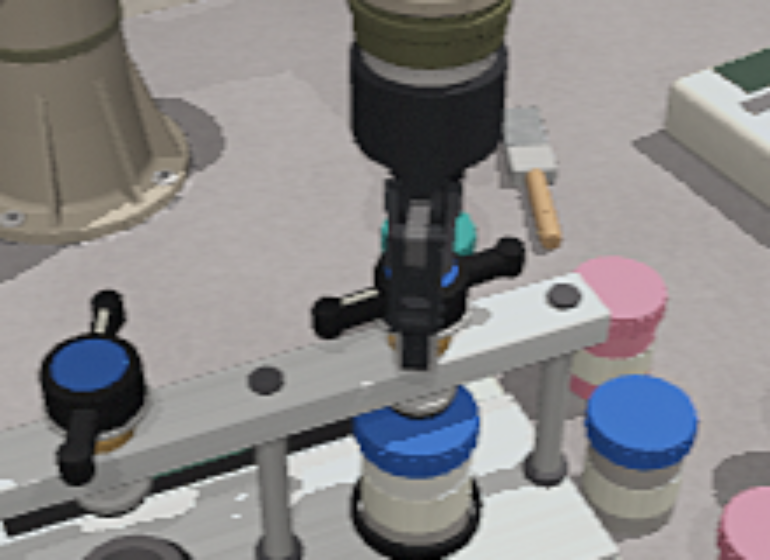

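The fingers straddle the hub and are clear of the beam and arms. Now the first clockwise stroke.

Emit:
{"api": "send_rows", "payload": {"series": [0,0,0,0,0,7,1,0,0,0,0,0,14,1,0,0,0,0,0,21,1,0,0,0,0,0,28,1,0,0,0,0,0,35,1,0,0,0,0,0,42,1,0,0,0,0,0,49,1,0,0,0,0,0,56,1,0,0,0,0,0,63,1,0,0,0,0,0,70,1]}}

```text
clock: 4.58
tcp_pos: [0.5765, 0.069, 0.2374]
orientation: [0.003, 0.099, 0.995, -0.0]
wrist_force: [3.2, -1.3, -4.1]
finger_gap: 0.0854
```

```bash
python3 -c "
from h import *
go([.574,.0686,.235])
"
```

```text
t 4.58 tcp [0.5765 0.069  0.2374] yaw_x 168.6 j [-1.1 18.2  3.9 75.3 -0.  10.3] F [ 3.2 -1.3 -4.1] M [-0.181 -0.778  0.167]
tilt 0.31 cm [ 0.23 -0.09  0.24] turn None
```

Emit:
{"api": "send_rows", "payload": {"series": [0,0,0,0,0,7,1,0,0,0,0,0,14,1,0,0,0,0,0,21,1,0,0,0,0,0,28,1,0,0,0,0,0,35,1,0,0,0,0,0,42,1,0,0,0,0,0,49,1,0,0,0,0,0,56,1,0,0,0,0,0,63,1,0,0,0,0,0,70,1]}}

```text
clock: 5.42
tcp_pos: [0.5759, 0.0679, 0.2374]
orientation: [0.003, 0.652, 0.758, 0.0]
wrist_force: [1.1, -4.5, -2.8]
finger_gap: 0.0855
```

Emit:
{"api": "send_rows", "payload": {"series": [0,0,0,0,0,7,1,0,0,0,0,0,14,1,0,0,0,0,0,21,1,0,0,0,0,0,28,1,0,0,0,0,0,35,1,0,0,0,0,0,42,1,0,0,0,0,0,49,1,0,0,0,0,0,56,1,0,0,0,0,0,63,1,0,0,0,0,0,70,1]}}

```text
clock: 6.25
tcp_pos: [0.5751, 0.0688, 0.2369]
orientation: [0.001, 0.969, 0.247, 0.001]
wrist_force: [1.8, -1.1, -3.4]
finger_gap: 0.0857
```

```bash
python3 -c "
from h import *
go([.574,.0686,.235])
"
```

```text
t 6.25 tcp [0.5751 0.0688 0.2369] yaw_x 28.6 j [-1.100e+00  1.820e+01  3.800e+00  7.550e+01 -1.000e-01  1.503e+02] F [ 1.8 -1.1 -3.4] M [-0.169 -0.134  0.217]
tilt 0.15 cm [-0.11 -0.03  0.19] turn None
```

Emit:
{"api": "send_rows", "payload": {"series": [0,0,0,0,0,7,1,0,0,0,0,0,14,1,0,0,0,0,0,20,1,0,0,0,0,0,20,1,0,0,0,0,0,13,1,0,0,0,0,0,8,1,0,0,-3,0,0,5,1,0,0,-6,0,0,0,1,0,0,-6,0,0,-7,1,0,0,-6,0,0,-14,1]}}

```text
clock: 7.08
tcp_pos: [0.5759, 0.0694, 0.2996]
orientation: [0.001, 0.929, 0.371, 0.003]
wrist_force: [0.0, -0.0, -0.2]
finger_gap: 0.0852
```

Emit:
{"api": "send_rows", "payload": {"series": [0,0,0,0,0,-71,1,0,0,0,0,0,-71,1,0,0,0,0,0,-71,1,0,0,0,0,0,-71,1,0,0,0,0,0,-71,1,0,0,0,0,0,-71,1,0,0,0,0,0,-71,1,0,0,0,0,0,-71,1,0,0,0,0,0,-71,1,0,0,0,0,0,-71,1]}}

```text
clock: 7.92
tcp_pos: [0.5747, 0.0694, 0.2972]
orientation: [0.001, 0.541, 0.841, 0.001]
wrist_force: [-1.0, -0.3, -0.3]
finger_gap: 0.0854
```

Emit:
{"api": "send_rows", "payload": {"series": [0,0,0,0,0,-71,1,0,0,0,0,0,-71,1,0,0,0,0,0,-71,1,0,0,0,0,0,-71,1,0,0,0,0,0,-71,1,0,0,0,0,0,-71,1,0,0,0,0,0,-71,1,0,0,0,0,0,-71,1,0,0,0,0,0,-71,1,0,0,0,0,0,-71,1]}}

```text
clock: 8.75
tcp_pos: [0.5747, 0.0695, 0.2972]
orientation: [0.001, -0.048, 0.999, -0.0]
wrist_force: [0.7, 0.1, -0.5]
finger_gap: 0.0856
```

```bash
python3 -c "
from h import *
go([.574,.0686,.228])
im=read_camera('wrist');cv2.imwrite('pics/w2.png',im)
"
```

```text
t 8.75 tcp [0.5747 0.0695 0.2972] yaw_x -174.5 j [-1.1 17.9 11.7 83.7 -0.  -6.6] F [ 0.7  0.1 -0.5] M [-0.033 -0.002 -0.013]
tilt 0.15 cm [ 0.1  -0.08  6.91] turn None
```

View pics/w2.png

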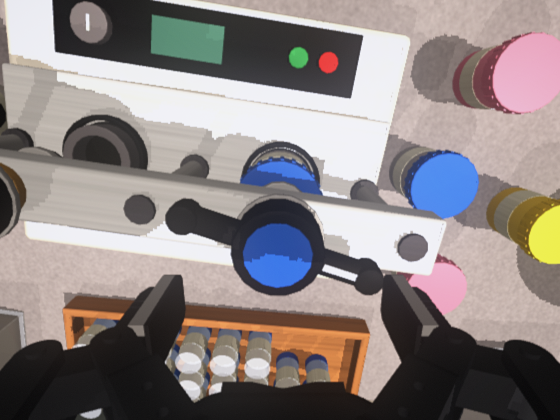

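Handle 1's white-line end is now at (370,277) and the other end at (185,215), about 18° ahead of the fingers. I need a further -15°, then descend.

Emit:
{"api": "send_rows", "payload": {"series": [0.1,-0.1,0,0,0,-7,1,0.1,-0.1,0,0,0,-14,1,0.1,-0.1,0,0,0,-17,1,0.1,-0.1,2,0,0,-17,1,0.1,-0.1,4,0,0,-17,1,0.1,-0.1,6,0,0,-17,1,0.1,-0.1,6.9,0,0,-17,1,0.1,-0.1,6.9,0,0,-17,1]}}

```text
clock: 9.47
tcp_pos: [0.5723, 0.0684, 0.225]
orientation: [-0.001, -0.191, 0.982, 0.0]
wrist_force: [-0.6, -0.4, -0.3]
finger_gap: 0.0856
```

Emit:
{"api": "send_rows", "payload": {"series": [0,0,0,0,0,7,1,0,0,0,0,0,14,1,0,0,0,0,0,21,1,0,0,0,0,0,28,1,0,0,0,0,0,35,1,0,0,0,0,0,42,1,0,0,0,0,0,49,1,0,0,0,0,0,56,1]}}

```text
clock: 10.13
tcp_pos: [0.5757, 0.0677, 0.2283]
orientation: [0.003, 0.295, 0.955, 0.0]
wrist_force: [4.5, -3.2, -2.4]
finger_gap: 0.0856
```

```bash
python3 -c "
from h import *
go([.574,.0686,.228])
"
```

```text
t 10.13 tcp [0.5757 0.0677 0.2283] yaw_x 145.7 j [-1.2 18.3  2.7 74.1 -0.1 33.2] F [ 4.5 -3.2 -2.4] M [-0.467 -0.799  0.207]
tilt 0.31 cm [ 0.19 -0.02  0.03] turn None
```

Emit:
{"api": "send_rows", "payload": {"series": [0,0,0,0,0,6,1,0,0,0,0,0,12,1,0,0,0,0,0,18,1,0,0,0,0,0,24,1]}}

```text
clock: 10.47
tcp_pos: [0.5753, 0.0673, 0.2283]
orientation: [0.002, 0.487, 0.873, 0.0]
wrist_force: [2.2, -4.8, -2.0]
finger_gap: 0.0855
```

```bash
python3 -c "
from h import *
go([.574,.0686,.228])
"
```

```text
t 10.47 tcp [0.5753 0.0673 0.2283] yaw_x 121.7 j [-1.2 18.3  2.7 74.1 -0.1 57.1] F [ 2.2 -4.8 -2. ] M [-0.697 -0.534  0.185]
tilt 0.28 cm [ 0.18 -0.05  0.03] turn None
```

Emit:
{"api": "send_rows", "payload": {"series": [0,0,0,0,0,6,1,0,0,0,0,0,12,1,0,0,0,0,0,18,1,0,0,0,0,0,24,1]}}

```text
clock: 10.8
tcp_pos: [0.5747, 0.0672, 0.2281]
orientation: [0.002, 0.658, 0.753, 0.0]
wrist_force: [0.4, -4.6, -2.4]
finger_gap: 0.0857
```

```bash
python3 -c "
from h import *
go([.574,.0686,.228])
"
```

```text
t 10.8 tcp [0.5747 0.0672 0.2281] yaw_x 97.7 j [-1.2 18.3  2.6 74.2 -0.1 81.1] F [ 0.4 -4.6 -2.4] M [-0.684 -0.302  0.205]
tilt 0.23 cm [ 0.15 -0.05  0.01] turn None
```

Emit:
{"api": "send_rows", "payload": {"series": [0,0,0,0,0,6,1,0,0,0,0,0,12,1,0,0,0,0,0,18,1,0,0,0,0,0,24,1]}}

```text
clock: 11.13
tcp_pos: [0.5743, 0.0677, 0.2279]
orientation: [0.001, 0.8, 0.6, 0.0]
wrist_force: [0.9, -2.5, -2.8]
finger_gap: 0.0855
```

```bash
python3 -c "
from h import *
go([.574,.0686,.228])
"
```

```text
t 11.13 tcp [0.5743 0.0677 0.2279] yaw_x 73.7 j [-1.200e+00  1.830e+01  2.600e+00  7.420e+01 -1.000e-01  1.051e+02] F [ 0.9 -2.5 -2.8] M [-0.435 -0.205  0.199]
tilt 0.15 cm [ 0.08 -0.05 -0.01] turn None
```

Emit:
{"api": "send_rows", "payload": {"series": [0,0,0,0,0,6,1,0,0,0,0,0,12,1,0,0,0,0,0,18,1,0,0,0,0,0,24,1]}}

```text
clock: 11.47
tcp_pos: [0.5746, 0.068, 0.2277]
orientation: [0.001, 0.907, 0.421, 0.001]
wrist_force: [2.6, -2.0, -3.8]
finger_gap: 0.0853
```

```bash
python3 -c "
from h import *
go([.574,.0686,.228])
"
```

```text
t 11.47 tcp [0.5746 0.068  0.2277] yaw_x 49.8 j [-1.200e+00  1.830e+01  2.600e+00  7.420e+01 -1.000e-01  1.291e+02] F [ 2.6 -2.  -3.8] M [-0.277 -0.476  0.554]
tilt 0.16 cm [ 0.01 -0.09 -0.03] turn None
```

Emit:
{"api": "send_rows", "payload": {"series": [0,0,0,0,0,6,1,0,0,0,0,0,12,1,0,0,0,0,0,18,1,0,0,0,0,0,24,1]}}

```text
clock: 11.8
tcp_pos: [0.5751, 0.0681, 0.2277]
orientation: [0.001, 0.975, 0.223, 0.002]
wrist_force: [4.2, -1.2, -5.9]
finger_gap: 0.0854
```

```bash
python3 -c "
from h import *
go([.574,.0686,.228])
"
```

```text
t 11.8 tcp [0.5751 0.0681 0.2277] yaw_x 25.8 j [ -1.2  18.3   2.6  74.1  -0.  153.1] F [ 4.2 -1.2 -5.9] M [-0.273 -0.663  0.478]
tilt 0.2 cm [-0.08 -0.09 -0.03] turn None
```

Emit:
{"api": "send_rows", "payload": {"series": [0,0,0,0,0,4,1,0,0,0,0,0,7,1]}}

```text
clock: 11.97
tcp_pos: [0.5753, 0.0683, 0.2281]
orientation: [0.0, 0.987, 0.164, 0.002]
wrist_force: [2.8, -0.8, -4.7]
finger_gap: 0.0855
```

```bash
python3 -c "
from h import *
go([.574,.0686,.228])
"
```

```text
t 11.97 tcp [0.5753 0.0683 0.2281] yaw_x 18.8 j [ -1.2  18.3   2.6  74.1  -0.  160. ] F [ 2.8 -0.8 -4.7] M [-0.019 -0.653  0.497]
tilt 0.24 cm [-0.11 -0.07  0.01] turn None
```

Emit:
{"api": "send_rows", "payload": {"series": [0,0,0,0,0,4,1,0,0,0,0,0,7,1]}}

```text
clock: 12.13
tcp_pos: [0.5754, 0.0683, 0.228]
orientation: [0.0, 0.995, 0.104, 0.002]
wrist_force: [4.3, -1.8, -4.2]
finger_gap: 0.0854
```

```bash
python3 -c "
from h import *
go([.574,.0686,.228])
"
```

```text
t 12.13 tcp [0.5754 0.0683 0.228 ] yaw_x 11.9 j [ -1.2  18.3   2.6  74.1  -0.  167. ] F [ 4.3 -1.8 -4.2] M [-0.057 -0.751  0.635]
tilt 0.26 cm [-0.13 -0.06  0.  ] turn None
```

Torque rose from about 0.2 to 0.5–0.6 N m, so the pad is down. The wrist joint is near its limit, so I regrasp for the last part.

Emit:
{"api": "send_rows", "payload": {"series": [0,0,0,0,0,4,1,0,0,0,0,0,6,1,0,0,0,0,0,0,1,0,0,0,0,0,-6,1,0,0,-3,0,0,-8,1,0,0,-6,0,0,-10,1,0,0,-7,0,0,-10,1,0,0,-7,0,0,-10,1]}}

```text
clock: 12.8
tcp_pos: [0.5755, 0.0684, 0.3014]
orientation: [0.001, 0.982, 0.191, 0.004]
wrist_force: [0.1, 0.9, -0.2]
finger_gap: 0.0854
```

```bash
python3 -c "
from h import *
go([.574,.0686,.228])
im=read_camera('wrist');cv2.imwrite('pics/w3.png',im)
"
```

```text
t 12.8 tcp [0.5755 0.0684 0.3014] yaw_x 22.0 j [ -1.1  17.6  12.   83.8  -0.  156.9] F [ 0.1  0.9 -0.2] M [ 0.009 -0.025  0.019]
tilt 0.49 cm [-0.19 -0.09  7.33] turn None
```

View pics/w3.png

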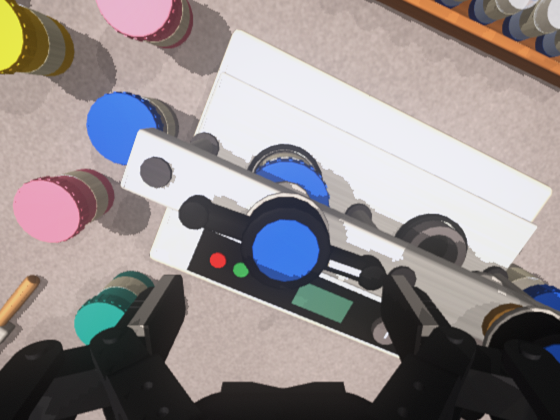

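The handle ends are at (195,211) and (372,272), about 19° ahead of the fingers. It sprang back slightly, and whether it has clicked is unclear. I rotate back half a turn and regrasp.

Emit:
{"api": "send_rows", "payload": {"series": [0,0,0,0,0,-71,1,0,0,0,0,0,-71,1,0,0,0,0,0,-71,1,0,0,0,0,0,-71,1,0,0,0,0,0,-71,1,0,0,0,0,0,-71,1,0,0,0,0,0,-71,1,0,0,0,0,0,-71,1,0,0,0,0,0,-71,1,0,0,0,0,0,-71,1]}}

```text
clock: 13.68
tcp_pos: [0.5728, 0.0685, 0.2948]
orientation: [-0.001, 0.686, 0.727, -0.001]
wrist_force: [0.0, -0.2, -0.5]
finger_gap: 0.0853
```

Emit:
{"api": "send_rows", "payload": {"series": [0,0,0,0,0,-71,1,0,0,0,0,0,-71,1,0,0,0,0,0,-71,1,0,0,0,0,0,-71,1,0,0,0,0,0,-71,1,0,0,0,0,0,-71,1,0,0,0,0,0,-71,1,0,0,0,0,0,-71,1,0,0,0,0,0,-71,1,0,0,0,0,0,-71,1]}}

```text
clock: 14.52
tcp_pos: [0.5727, 0.0685, 0.2948]
orientation: [-0.001, 0.136, 0.991, -0.0]
wrist_force: [-0.5, -0.5, 0.4]
finger_gap: 0.0854
```

Emit:
{"api": "send_rows", "payload": {"series": [0,0,0,0,0,-57,1,0,0,0,0,0,-57,1,0,0,0,0,0,-57,1,0,0,0,0,0,-57,1,0,0,0,0,0,-57,1,0,0,0,0,0,-57,1,0,0,0,0,0,-57,1,0,0,0,0,0,-57,1,0,0,0,0,0,-57,1]}}

```text
clock: 15.27
tcp_pos: [0.5728, 0.0685, 0.2949]
orientation: [-0.001, -0.352, 0.936, 0.0]
wrist_force: [0.2, 0.1, 0.2]
finger_gap: 0.0853
```

```bash
python3 -c "
from h import *
go([.574,.0686,.225])
"
```

```text
t 15.27 tcp [0.5728 0.0685 0.2949] yaw_x -138.8 j [ -1.1  17.9  11.4  83.6  -0.  -42.3] F [0.2 0.1 0.2] M [-0.06   0.071 -0.016]
tilt 0.13 cm [-0.11 -0.08  6.99] turn None
```

Lag is about 38°, which is clear. Descending, then turning in small watched steps.

Emit:
{"api": "send_rows", "payload": {"series": [-0.1,-0.1,3,0,0,0,1,-0.1,-0.1,6,0,0,0,1,-0.1,-0.1,7,0,0,0,1,-0.1,-0.1,7,0,0,0,1,-0.1,-0.1,7,0,0,6,1,-0.1,-0.1,7,0,0,12,1,-0.1,-0.1,7,0,0,18,1,-0.1,-0.1,7,0,0,24,1,-0.1,-0.1,7,0,0,28,1]}}

```text
clock: 16.02
tcp_pos: [0.5756, 0.0684, 0.2277]
orientation: [0.001, -0.111, 0.994, -0.0]
wrist_force: [0.6, -0.8, -2.6]
finger_gap: 0.085
```

```bash
python3 -c "
from h import *
go([.574,.0686,.225])
"
```

```text
t 16.02 tcp [0.5756 0.0684 0.2277] yaw_x -167.3 j [ -1.2  18.4   2.8  74.3  -0.  -13.9] F [ 0.6 -0.8 -2.6] M [-0.055 -0.264  0.602]
tilt 0.11 cm [0.15 0.06 0.27] turn None
```

Emit:
{"api": "send_rows", "payload": {"series": [0,0,0,0,0,4,1,0,0,0,0,0,7,1]}}

```text
clock: 16.18
tcp_pos: [0.5757, 0.0683, 0.2276]
orientation: [0.001, -0.051, 0.999, -0.0]
wrist_force: [1.7, -1.0, -3.2]
finger_gap: 0.0853
```

```bash
python3 -c "
from h import *
go([.574,.0686,.225])
"
```

```text
t 16.18 tcp [0.5757 0.0683 0.2276] yaw_x -174.2 j [-1.2 18.4  2.8 74.3 -0.  -7. ] F [ 1.7 -1.  -3.2] M [-0.114 -0.391  0.829]
tilt 0.13 cm [0.17 0.04 0.26] turn None
```

Emit:
{"api": "send_rows", "payload": {"series": [0,0,0,0,0,4,1,0,0,0,0,0,7,1]}}

```text
clock: 16.35
tcp_pos: [0.5759, 0.0683, 0.2276]
orientation: [0.001, 0.01, 1.0, -0.0]
wrist_force: [2.4, -1.4, -2.8]
finger_gap: 0.0855
```

```bash
python3 -c "
from h import *
go([.574,.0686,.225])
"
```

```text
t 16.35 tcp [0.5759 0.0683 0.2276] yaw_x 178.8 j [-1.1 18.4  2.8 74.2 -0.   0. ] F [ 2.4 -1.4 -2.8] M [-0.176 -0.451  0.87 ]
tilt 0.14 cm [0.19 0.03 0.26] turn None
```

Torque is higher than expected, so I check the scene.

```bash
python3 -c "
from h import *
im=read_camera('scene');im2=read_camera('wrist')
cv2.imwrite('pics/s4.png',np.hstack([cv2.resize(im[130:270,230:370],(560,560),interpolation=cv2.INTER_CUBIC)[:,80:480],cv2.resize(im2[100:420,80:480],(400,320))[:, :] if 0 else cv2.copyMakeBorder(cv2.resize(im2[100:420,80:480],(400,320)),0,240,0,0,cv2.BORDER_CONSTANT)]))
"
```

```text
(no output)
```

View pics/s4.png

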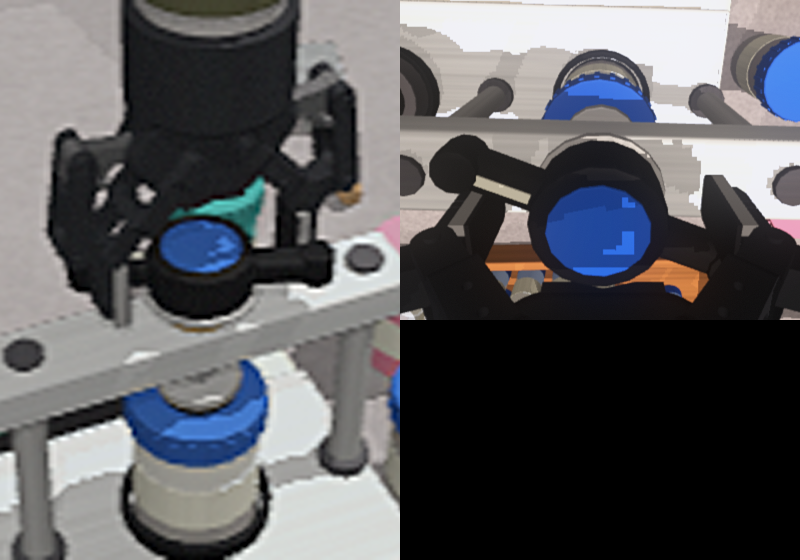

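The fingers bear properly on both arms, the pad is down on the cap and nothing is jammed. I hold briefly to read the static torque, then continue slowly.

Emit:
{"api": "send_rows", "payload": {"series": [0,0,0,0,0,0,1,0,0,0,0,0,0,1,0,0,0,0,0,0,1]}}

```text
clock: 16.7
tcp_pos: [0.5758, 0.0683, 0.2274]
orientation: [0.001, 0.008, 1.0, -0.0]
wrist_force: [3.8, -1.0, 1.7]
finger_gap: 0.0851
```

```bash
python3 -c "
from h import *
go([.574,.0686,.225])
"
```

```text
t 16.7 tcp [0.5758 0.0683 0.2274] yaw_x 179.1 j [-1.2 18.4  2.8 74.2 -0.  -0.2] F [ 3.8 -1.   1.7] M [-0.21  -0.645  0.638]
tilt 0.16 cm [0.19 0.03 0.24] turn None
```

Emit:
{"api": "send_rows", "payload": {"series": [0,0,0,0,0,3,1,0,0,0,0,0,6,1]}}

```text
clock: 16.87
tcp_pos: [0.5759, 0.0683, 0.2274]
orientation: [0.001, 0.062, 0.998, -0.0]
wrist_force: [5.2, -1.1, 1.6]
finger_gap: 0.0852
```

```bash
python3 -c "
from h import *
go([.574,.0686,.225])
"
```

```text
t 16.87 tcp [0.5759 0.0683 0.2274] yaw_x 172.9 j [-1.2 18.4  2.7 74.2 -0.   5.9] F [ 5.2 -1.1  1.6] M [-0.267 -0.743  0.469]
tilt 0.17 cm [0.19 0.01 0.24] turn None
```

Emit:
{"api": "send_rows", "payload": {"series": [0,0,0,0,0,3,1,0,0,0,0,0,6,1]}}

```text
clock: 17.03
tcp_pos: [0.5757, 0.0682, 0.2274]
orientation: [0.001, 0.115, 0.993, 0.0]
wrist_force: [2.0, 0.3, 0.3]
finger_gap: 0.0854
```

```bash
python3 -c "
from h import *
go([.574,.0686,.225])
"
```

```text
t 17.03 tcp [0.5757 0.0682 0.2274] yaw_x 166.8 j [-1.2 18.4  2.7 74.2 -0.  12. ] F [2.  0.3 0.3] M [-0.089 -0.278  0.067]
tilt 0.15 cm [ 0.17 -0.    0.24] turn None
```

Emit:
{"api": "send_rows", "payload": {"series": [0,0,0,0,0,3,1,0,0,0,0,0,6,1]}}

```text
clock: 17.2
tcp_pos: [0.5762, 0.068, 0.2273]
orientation: [0.002, 0.166, 0.986, -0.0]
wrist_force: [4.7, -2.4, 0.8]
finger_gap: 0.0855
```

```bash
python3 -c "
from h import *
go([.574,.0686,.225])
"
```

```text
t 17.2 tcp [0.5762 0.068  0.2273] yaw_x 160.9 j [-1.2 18.4  2.7 74.1 -0.  18. ] F [ 4.7 -2.4  0.8] M [-0.39  -0.898  0.477]
tilt 0.2 cm [ 0.23 -0.01  0.23] turn None
```

Emit:
{"api": "send_rows", "payload": {"series": [0,0,0,0,0,3,1,0,0,0,0,0,6,1]}}

```text
clock: 17.37
tcp_pos: [0.5762, 0.0679, 0.2273]
orientation: [0.002, 0.217, 0.976, -0.0]
wrist_force: [4.9, -2.0, 1.0]
finger_gap: 0.0852
```

```bash
python3 -c "
from h import *
go([.574,.0686,.225])
"
```

```text
t 17.37 tcp [0.5762 0.0679 0.2273] yaw_x 154.9 j [-1.2 18.4  2.7 74.1 -0.1 23.9] F [ 4.9 -2.   1. ] M [-0.525 -0.947  0.64 ]
tilt 0.21 cm [ 0.24 -0.03  0.23] turn None
```

Torque dropped to 0.07 at j6 ≈ 12°, which is a click, then rose again. Slip can be at most about 1.6 rad so far. I go on a little to see one more clear drop, well inside the limit.

Emit:
{"api": "send_rows", "payload": {"series": [0,0,0,0,0,3,1,0,0,0,0,0,6,1]}}

```text
clock: 17.53
tcp_pos: [0.5763, 0.0677, 0.2273]
orientation: [0.002, 0.268, 0.963, -0.0]
wrist_force: [5.9, -3.2, 1.7]
finger_gap: 0.0855
```

```bash
python3 -c "
from h import *
go([.574,.0686,.225])
"
```

```text
t 17.53 tcp [0.5763 0.0677 0.2273] yaw_x 148.9 j [-1.2 18.4  2.8 74.1 -0.1 29.9] F [ 5.9 -3.2  1.7] M [-0.586 -0.89   0.768]
tilt 0.22 cm [ 0.25 -0.05  0.23] turn None
```

Emit:
{"api": "send_rows", "payload": {"series": [0,0,0,0,0,3,1,0,0,0,0,0,6,1]}}

```text
clock: 17.7
tcp_pos: [0.5764, 0.0676, 0.2273]
orientation: [0.002, 0.318, 0.948, -0.0]
wrist_force: [5.9, -3.1, -0.1]
finger_gap: 0.0851
```

```bash
python3 -c "
from h import *
go([.574,.0686,.225])
"
```

```text
t 17.7 tcp [0.5764 0.0676 0.2273] yaw_x 142.9 j [-1.2 18.4  2.8 74.1 -0.1 35.9] F [ 5.9 -3.1 -0.1] M [-0.694 -0.95   0.834]
tilt 0.23 cm [ 0.25 -0.07  0.22] turn None
```

Emit:
{"api": "send_rows", "payload": {"series": [0,0,0,0,0,3,1,0,0,0,0,0,6,1]}}

```text
clock: 17.87
tcp_pos: [0.5764, 0.0676, 0.2273]
orientation: [0.002, 0.368, 0.93, -0.0]
wrist_force: [5.9, -3.1, 0.0]
finger_gap: 0.0855
```

```bash
python3 -c "
from h import *
go([.574,.0686,.225])
"
```

```text
t 17.87 tcp [0.5764 0.0676 0.2273] yaw_x 136.9 j [-1.2 18.4  2.8 74.1 -0.1 41.9] F [ 5.9 -3.1  0. ] M [-0.72  -0.956  0.438]
tilt 0.23 cm [ 0.25 -0.09  0.22] turn None
```

Emit:
{"api": "send_rows", "payload": {"series": [0,0,0,0,0,3,1,0,0,0,0,0,6,1]}}

```text
clock: 18.03
tcp_pos: [0.5758, 0.0677, 0.2271]
orientation: [0.001, 0.416, 0.909, 0.0]
wrist_force: [0.9, -1.2, 0.1]
finger_gap: 0.0855
```

```bash
python3 -c "
from h import *
go([.574,.0686,.225])
"
```

```text
t 18.03 tcp [0.5758 0.0677 0.2271] yaw_x 130.8 j [-1.2 18.4  2.7 74.2 -0.1 48. ] F [ 0.9 -1.2  0.1] M [-0.282 -0.386  0.06 ]
tilt 0.15 cm [ 0.18 -0.08  0.21] turn None
```

A second drop came exactly 36° later. I stop, back off, lift and move clear.

Emit:
{"api": "send_rows", "payload": {"series": [0,0,0,0,0,-6,1,0,0,0,0,0,-12,1,0,0,-4,0,0,-12,1,0,0,-8,0,0,-12,1,0,0,-12,0,0,-12,1,0,0,-15,0,0,-12,1,-16,-27,-15,0,0,-12,1,-16,-27,-15,0,0,-12,1,-16,-27,-15,0,0,-12,1,-16,-27,-15,0,0,-12,1]}}

```text
clock: 18.87
tcp_pos: [0.5211, -0.0905, 0.3767]
orientation: [-0.0, 0.317, 0.949, 0.0]
wrist_force: [0.6, -0.3, 0.4]
finger_gap: 0.0855
```

Emit:
{"api": "send_rows", "payload": {"series": [-6,-12,0,0,0,0,1,-6,-12,0,0,0,0,1,-6,-12,0,0,0,0,1,-6,-12,0,0,0,0,1,-6,-12,0,0,0,0,1,-6,-12,0,0,0,0,1]}}

```text
clock: 19.37
tcp_pos: [0.4975, -0.2218, 0.3761]
orientation: [-0.001, 0.318, 0.948, 0.001]
wrist_force: [-0.5, -0.0, -0.3]
finger_gap: 0.0856
```

```bash
python3 - <<'E'
from h import *
from scipy.optimize import least_squares
go([.574,.0686,.225])
ims={}
for n in ("top","scene"): ims[n]=read_camera(n); cv2.imwrite(f"pics/{n}9.png",ims[n])
def disc(im,u,v):
    h=cv2.cvtColor(im,cv2.COLOR_BGR2HSV)
    m=((h[...,0]>98)&(h[...,0]<125)&(h[...,1]>150)&(h[...,2]>60)).astype(np.uint8)
    n,l,s,c=cv2.connectedComponentsWithStats(m)
    i=min(range(1,n),key=lambda i:np.hypot(*(c[i]-[u,v]))+(99 if s[i,4]<40 else 0)); return c[i]
t=disc(ims["top"],268,171); s=disc(ims["scene"],300,188)
r=least_squares(lambda X:np.r_[proj("top",X)-t,proj("scene",X)-s],[.57,.07,.27]); print(t,s,r.x,r.fun)
a=cv2.resize(ims["top"][120:270,130:450],(800,375)); b=cv2.resize(ims["scene"][150:360,90:440],(375,225))
cv2.imwrite("pics/end.png",np.vstack([a,cv2.copyMakeBorder(b,0,0,0,425,cv2.BORDER_CONSTANT)]))
E
```

```text
t 19.37 tcp [ 0.4975 -0.2218  0.3761] yaw_x 142.9 j [-32.5  15.   18.9  93.9   0.    4.6] F [-0.5 -0.  -0.3] M [ 0.012  0.008 -0.011]
tilt 0.09 cm [11.4  27.76 15.15] turn None
[268.69798658 171.31208054] [299.88990826 191.03669725] [0.57438746 0.06864004 0.26779058] [-0.13940246 -0.06070741 -0.14085584  0.01319986]
```

View pics/end.png

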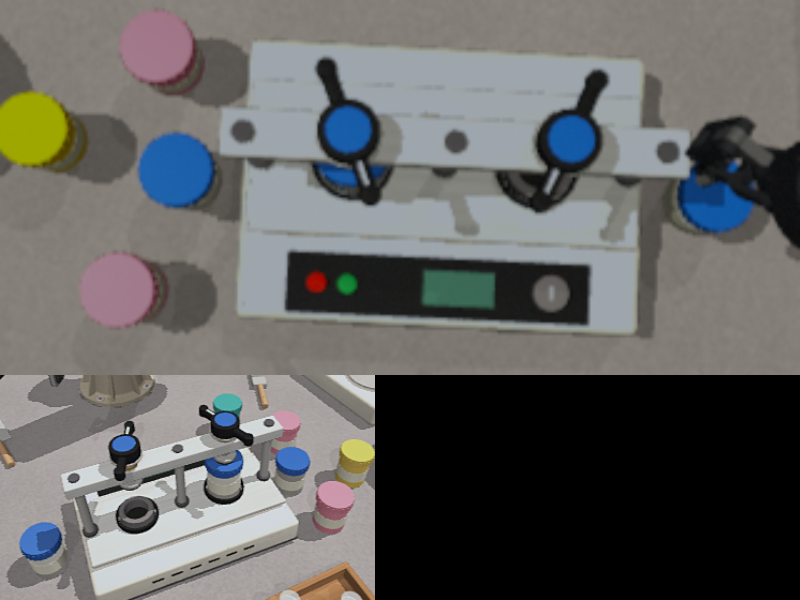

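```bash
python3 -c "
from h import *
print(hand_in())"
```

```text
the job is handed in; nothing more can be done
None
```

I clamped the jar in station 1 and handed the job in at about 19.4 s. I turned its handle clockwise with the open fingers pushing on both arms, in three strokes, then backed off, lifted and moved clear.

- **Clicks:** Torque was about 0.2 N m while the screw ran free and rose once the pad met the cap. It dropped sharply to about 0.06 N m twice, exactly 36° apart, so I saw two clicks. The handle turned about 7.5 rad in all. The 11 mm feed accounts for about 5.5 rad of that, so the clutch slipped about 2 rad. That suggests two or three clicks, within the 0.55–3.45 rad limits.
- **Clamp height:** The hub came down from 266 mm to 255 mm, which is the stated clamped height. The jar stands upright in its seat.
- **Everything else:** In the last pictures the empty station's handle, the adaptor ring and the spare jars look unmoved. I checked those by eye, not by measurement. The wrist force was near zero after release.

**What did not agree:**
- Peak wrist torque read 0.6–0.9 N m, above the stated 0.37 N m slip torque. A picture taken then showed nothing jammed.
- At the second regrasp the handle had sprung back about 19°, so I can't rule out an earlier click that I didn't see.
- I had no direct reading of the pad force, so the 40 N is inferred from the clicks.

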